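# Open the wire cutter and load a praline slab

### The job

Get the wire cutter loaded: from underneath, push the black front bar of its counterweighted wire frame up steadily, without flinging it, until the frame passes its balance point and stays leaning back on its stop by itself. Then push the hazelnut praline slab across from the slatted board onto the cutter's slotted bed until its edge lies flush along the low side fence. Use the fingers for pushing only: never lift the slab, keep off the wires, and leave the rice cakes, jars, stamps and cookie ring where they stand.

Things in the scene. Friction and masses are not known exactly. Their poses are not given: they have to be found in the camera images.
- front_bar (a point): centre of the black grip bar on the free front edge of the wire frame: 20 mm thick, 104 mm long along this point's y, 233 mm from the hinge line. Bent rods carry both its ends; the frame's front rail lies 40 mm behind it and 48 mm lower. Frame down: the bar is 142 mm above the table, free space in front of it and below it. The point turns with the frame; its x points along the frame to the hinge
- wire_frame (a joint): angle of the wire frame: 0 = down on the bed, 1.83 = leaning back on its rubber stop; the bar rises as it grows. Below the balance point (about 0.8) it falls shut; beyond, the dark steel counterweight behind the hinge carries it on, damped, to the stop within about 3 s. Raising the bar takes about 2 to 6 N. The seven thin cutting wires strung along the frame between its rails are delicate: not to be touched
- hinge_line (a point): middle of the frame's hinge line at the rear of the cutter, 122 mm above the table, fixed; x level, from the bar's side to the rear, y along the hinge towards the fence side, z up
- fence (a point): foot of the fence's inner face, at its middle, on the slotted bed. The fence is a steel strip 140 mm long (x), 22 mm high, on the bed's +y edge; the slab comes to it in +y. Axes as at hinge_line. The bed (top 91.5 mm above the table) runs from y = -185 mm to the fence and 80 mm either way in x; hinge at x = +100 mm. The lowered frame's side rail, 13 mm above the bed, bars its open -y edge
- praline_slab: firm brown slab topped with hazelnut halves, 96 mm (x) by 100 mm (y) by 24 mm high, 0.2 to 0.4 kg; origin at the centre of its underside. It starts on the slatted board, roughly square to the cutter
- load_board: slatted wooden board beside the cutter's open edge, on an upturned sieve, both fixed; 246 mm along its x, which points to the cutter, 279 mm along its y, 28 mm thick; origin under its centre, top 94 mm above the table, 2.5 mm above the bed. A gap of about 30 mm lies between board and bed; the slab bridges it when pushed straight across. A like board full of cakes stands further right, not part of the job
- jar_rose: small glass jar with white lid, 59 mm wide, 64 mm high; leave it. Origin under its centre
- jar_cocoa: small glass jar with red lid, 53 mm wide, 56 mm high; leave it
- stamp_1: light wooden cake stamp, 36 x 36 x 74 mm, standing; leave it
- stamp_2: dark wooden cake stamp, 36 x 36 x 74 mm, standing; leave it
- round_cutter: round cookie ring of sheet steel, 64 mm wide, 36 mm high; leave it
- cake_front: loose white rice cake with a pink top, 51 x 52 x 35 mm, on the load board's far corner nearest the robot; leave it. Origin under its centre
- cake_rear: rice cake like cake_front, on the load board's far rear corner; leave it
Not all that is in view belongs to the job. Of the things like the praline_slab, leave any that is red; of the rest the larger one is meant.

How it is judged:
By the outcome, as a careful person would: the job done as asked, in the order asked, and still so for the second after the job is handed in, with the robot touching nothing.
It also fails if it takes over 62 s, if anything falls off the work surface, if the arm or the gripper's body presses on something with over 40 N, if the wrist force passes 120 N, or if a joint passes its speed limit or range.

### The arm

A 6-joint arm with a two-finger parallel gripper is mounted at the origin on a cart in front of the work surface, level with it; the furniture and walls round the work are solid. World frame = base frame: x ahead of the robot, y to its left, z up, the work surface at z = 0. Lengths are in mm, angles in rad, forces in N, time in s.
With the tool pointing down it reaches from about 400 to 925 mm from the base axis. Payload 3.4 kg.
Tool frame: the origin (TCP) lies at the very end of the fingers, on their centre line; the grasp point (between the pads) lies hold_point_z behind it (hold_point_z is the distance from the TCP to the grasp point, in mm); z points along the fingers, y is the direction in which the jaws open and shut (so a half turn about z gives the same grasp; the last joint's range is limited). The gripper opens to 85 mm and grips with 20 to 120 N. Pads are 22 mm wide; open, the fingers measure 114 mm over their backs; the gripper's body (76 mm by 85 mm) begins 54 mm behind the grasp point. The pads swing forward as they close: fully open they stand 13 mm farther back than shut.
Start: joints at [-1.312, 0.307, 1.506, -0, 1.328, -0.073], TCP at [187.823, -543.464, 231.305] pointing down, gripper open.
Joint ranges: [-3.12, 3.12], [-1.05, 2.28], [0.14, 2.33], [-1.42, 4.57], [0.1, 2.73], [-2.68, 2.68]. Speed limits (rad/s): [2.57, 2.57, 3.14, 3.14, 3.14, 3.14].

### API

Orientations are given as a rotation vector (axis times angle).
In Python, from rig import get_state, snapshot, get_calibration, job_done, hold_point_z gives the robot as it stands. The module is installed in compiled form; this text tells all that it offers.
- The arm moves only by the tool servo_tool, never from a script. Its argument "motion" is a list that holds one entry, the list of rows, each a list of 7 numbers: the shift along the tool's x, y, z in mm, then the turn, a rotation vector about the tool's x, y, z in rad, then the finger opening in mm, from 0 to 85.4. A call has 1 to 5 rows; each row shifts and turns the commanded pose from where the row before left it, along the tool's axes as they then stand; what a row does not reach is not made up. A row lasts 1/8 s, in which the tool goes at most 62.5 mm and 10.7 degrees, less where a joint would pass 70% of its speed; a pose out of reach is approached as far as the arm can. A call with a gripper value outside its range is refused whole. The fingers move at their own pace and stop on an object; "grip_force" is the grip in N (left out, the last holds). Time passes only in rows, so rows that do not move let the fingers close. It gives the time, the measured TCP pose, the force and the opening at its end, in the units of the state.
- get_state(): the state, without advancing time (a new reading comes with each control period).
- snapshot(name): name is "scene" or "top"; returns the picture (420x560x3 uint8, red, green, blue); there is no depth.
- get_calibration(name): a dict with "fx", "fy", "cx", "cy" (pixels), "camera_from_world" (4x4, takes a point from world to camera coordinates). Camera axes: x right, y up, looking along -z (the intrinsics and any distortion apply to the point x, -y, -z); pixel columns grow to the right and rows downward; lengths in mm; the calibration is good to about 2 mm. A picture is of the moment at which its call begins. get_calibration takes no time and is no camera call.
- job_done(): hands the job in, once; it reports no verdict.
The state is a dict: "time": time; "joint_pos": joint angles; "qvel": joint speeds; "joint_torque": joint torques, N m; "ee_pos": TCP position; "eef_rot": TCP orientation; "wrist_force": force on the tool from outside, world axes, zero at the start; "moment": the same for the moment, N m; "opening": finger opening in mm.
Only numpy, scipy, OpenCV 4.12 (cv2) and the standard library are available. Lean on these libraries where they do the work, as an engineer would, in place of code of your own. Each camera call takes 0.05 s, during which the arm holds its last target. There are 200 camera calls.

## Working session

There is one attempt and no reset: what is moved stays moved. The work goes in short steps, Python scripts to look and compute and a tool call to move; the robot and the scene stay as the last step left them, time stands still between calls to the robot, and variables do not carry over. Pictures are saved under pics/ and viewed, about 8 in all and at most 12, crops included, and the job is handed in when it is done.

Besides the shell and the picture viewer there is one more tool, called as name(argument=value, ...), one argument or row to a line, values as JSON. servo_tool: Moves the arm, as the interface text tells. Its arguments: {"type":"object","properties":{"motion":{"type":"array","items":{"type":"array","items":{"type":"array","items":{"type":"number"}}}},"grip_force":{"type":"number"}},"required":["motion"]}

```bash
mkdir -p pics; ls; python3 - <<'E'
from rig import *
import cv2,numpy as np
for n in("scene","top"):
    im=snapshot(n); cv2.imwrite(f"pics/{n}0.png",im[:,:,::-1])
    c=get_calibration(n); print(n,{k:np.round(v,3).tolist() for k,v in c.items()})
print(get_state()); print(hold_point_z if not callable(hold_point_z) else hold_point_z())
E
```

```text
pics
scene {'fx': 393.831, 'fy': 393.831, 'cx': 283.512, 'cy': 207.972, 'camera_from_world': [[0.637, -0.771, -0.005, -378.651], [0.337, 0.272, 0.901, -280.077], [-0.694, -0.576, 0.433, -1036.104], [0.0, 0.0, 0.0, 1.0]]}
top {'fx': 402.598, 'fy': 402.598, 'cx': 277.156, 'cy': 211.735, 'camera_from_world': [[-0.002, -1.0, -0.021, 16.261], [0.995, -0.004, 0.096, -572.094], [-0.096, -0.02, 0.995, -1249.272], [0.0, 0.0, 0.0, 1.0]]}
{'time': 0.1, 'joint_pos': array([-1.31149370e+00,  3.07488728e-01,  1.50751605e+00, -8.27820084e-06,
        1.32839146e+00, -7.34730847e-02]), 'qvel': array([-6.00164561e-04, -7.16729996e-04, -4.68874639e-03, -8.39786808e-04,
       -3.91234075e-05,  2.11740975e-03]), 'joint_torque': array([-7.82895786e-04, -4.58530819e+01, -2.52609158e+01, -2.08144470e-04,
        5.63896640e-03,  1.18496538e-05]), 'ee_pos': array([ 187.66624176, -542.86973788,  230.48863687]), 'eef_rot': array([-3.09643472e+00, -5.20020063e-01,  2.75264407e-04]), 'wrist_force': array([ 0.56426606, -0.73966944,  0.29048707]), 'moment': array([-0.02238399, -0.00225151,  0.01733266]), 'opening': 85.4416639853547}
18.700000000000003
```

View pics/scene0.png

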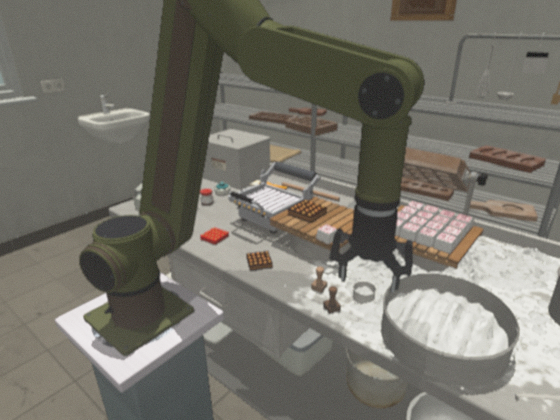

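View pics/top0.png

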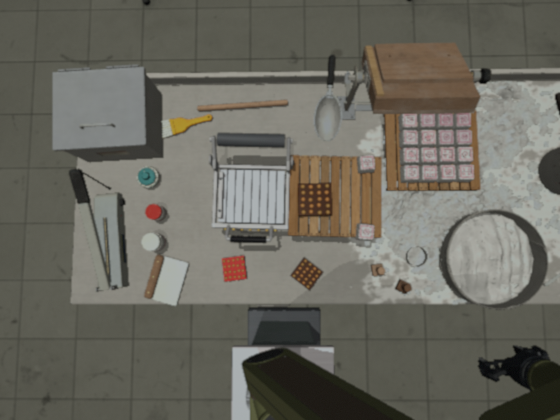

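Slab candidates in the top view: brown slab on the slatted board at (315,200), small brown slab on the table at (307,273), and the red one at (234,268). The slab on the board fits, being the larger of the non-red ones. The cutter is at about (251,190), with its black bar at (249,239). I'll confirm this in an enlarged crop.

```bash
python3 - <<'E'
import cv2
im=cv2.imread("pics/top0.png")[125:290,200:400]
cv2.imwrite("pics/crop1.png",cv2.resize(im,None,fx=3.6,fy=3.6,interpolation=cv2.INTER_CUBIC))
im=cv2.imread("pics/scene0.png")[150:280,190:350]
cv2.imwrite("pics/crop2.png",cv2.resize(im,None,fx=4.5,fy=4.5,interpolation=cv2.INTER_CUBIC))
E
```

```text
(no output)
```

View pics/crop1.png

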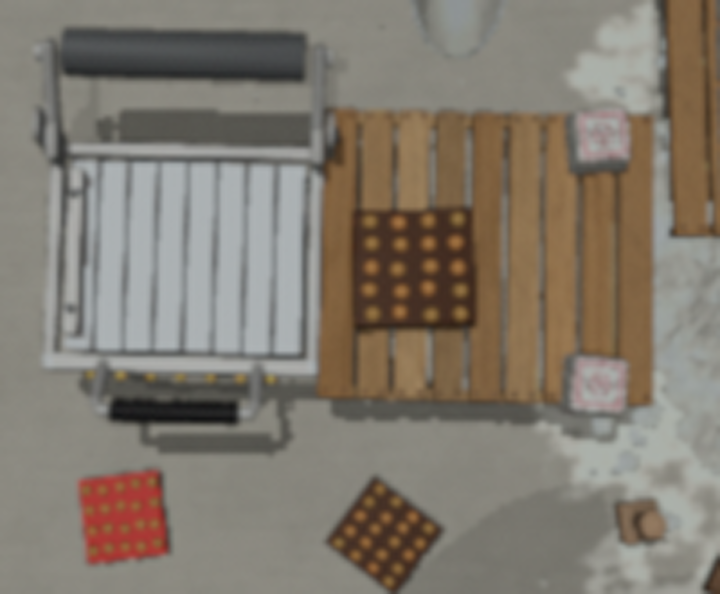

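View pics/crop2.png

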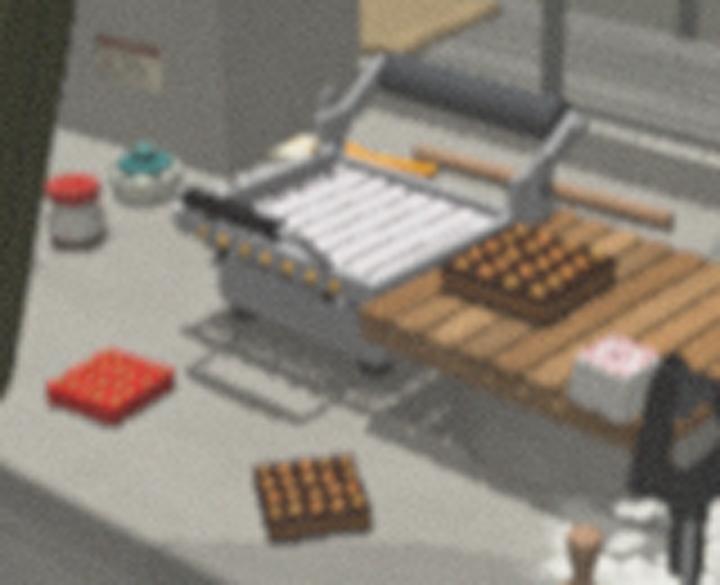

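The crop confirms the larger brown slab on the board, with top corners at about (357,210) to (475,326) in crop1. The bar runs from (109,410) to (241,412), and the fence strip is at crop x of about 75–85.

```bash
cat > h.py <<'E'
import numpy as np
from rig import *
def unproj(n,uv,z):
    c=get_calibration(n);T=np.array(c["camera_from_world"]);R=T[:3,:3];o=-R.T@T[:3,3]
    uv=np.atleast_2d(uv).astype(float)
    d=np.c_[(uv[:,0]-c["cx"])/c["fx"],-(uv[:,1]-c["cy"])/c["fy"],-np.ones(len(uv))]@R
    return o+d*((z-o[2])/d[:,2])[:,None]
def proj(n,p):
    c=get_calibration(n);T=np.array(c["camera_from_world"]);q=np.atleast_2d(p)@T[:3,:3].T+T[:3,3]
    return np.c_[c["cx"]+c["fx"]*q[:,0]/-q[:,2],c["cy"]-c["fy"]*q[:,1]/-q[:,2]]
E
python3 - <<'E'
from h import *
np.set_printoptions(precision=1,suppress=True)
def t(l,pts,z): 
    uv=np.array(pts)/3.6+[200,125]; print(l,unproj("top",uv,z)[:,:2].tolist().__repr__() if 0 else unproj("top",uv,z)[:,:2].round(1).tolist())
t("bar",[(109,410),(241,412)],142)
t("slab",[(357,210),(474,209),(356,325),(475,326)],118)
t("board",[(323,397),(652,403),(652,115),(335,110)],94)
t("fence strip l/r top113",[(67,170),(85,170),(67,350),(85,350)],113)
t("fence foot",[(93,165),(93,350)],91.5)
t("rail frame outer",[(45,367),(322,370),(57,148),(320,148)],105)
t("front rail top inner",[(64,354),(302,354)],105)
t("hinge knobs",[(40,130),(332,140)],122)
t("bed front edge", [(85,380),(250,382)],91)
# scene bar ends
uv=np.array([(185,197),(275,225)])/4.5+[190,150]; print("bar scene",unproj("scene",uv,142)[:,:2])
E
```

```text
bar [[483.2, 147.1], [481.4, 41.6]]
slab [[647.7, -52.8], [648.0, -148.8], [552.7, -51.3], [551.5, -148.2]]
board [[494.9, -24.3], [489.2, -295.8], [731.2, -302.2], [737.4, -35.7]]
fence strip l/r top113 [[683.6, 187.9], [683.5, 172.9], [533.4, 186.2], [533.4, 171.3]]
fence foot [[692.0, 169.5], [534.9, 167.9]]
rail frame outer [[520.0, 205.6], [516.7, -23.4], [703.9, 197.9], [702.5, -22.7]]
front rail top inner [[530.7, 189.9], [530.0, -7.0]]
hinge knobs [[715.5, 209.3], [705.5, -32.5]]
bed front edge [[509.8, 174.4], [507.7, 36.5]]
bar scene [[482.1 146.8]
 [488.2  54.8]]
```

```bash
cat >> h.py <<'E'
from scipy.spatial.transform import Rotation as Ro
def tool(alpha,psi):
    """z tool: heading alpha (from +x to +y), psi below horizontal; tool y horizontal"""
    ca,sa,cp,sp=np.cos(alpha),np.sin(alpha),np.cos(psi),np.sin(psi)
    z=np.array([ca*cp,sa*cp,-sp]);y=np.array([sa,-ca,0]);return Ro.from_matrix(np.c_[np.cross(y,z),y,z])
def rows(way,op=0,start=None):
    """way: list of (pos,Ro,n)"""
    s=get_state();p,R=(np.array(s["ee_pos"]),Ro.from_rotvec(s["eef_rot"])) if start is None else start
    for P,Q,n in way:
        P=np.array(P,float);w=(R.inv()*Q).as_rotvec()/n;st=(P-p)/n
        for k in range(n):
            d=R.inv().apply(st);print([*np.round(d,1).tolist(),*np.round(w,3).tolist(),op])
            R=R*Ro.from_rotvec(w)
        print("--",P,np.degrees(np.linalg.norm(w)).round(1),np.linalg.norm(st).round(1)); p=P;R=Q
def log():
    s=get_state();print("t",round(s["time"],2),"p",np.round(s["ee_pos"],1),"R",np.round(Ro.from_rotvec(s["eef_rot"]).as_matrix()[:,[0,2]].T,2).tolist(),"q",np.round(s["joint_pos"],3),"F",np.round(s["wrist_force"],1),"op",round(s["opening"],1))
    open("log.txt","a").write(repr((list(s["joint_pos"]),list(s["ee_pos"]),list(s["eef_rot"])))+"\n")
E
python3 - <<'E'
from h import *
log()
D=tool(0,np.pi/2)
rows([((400,-380,230),D,5),((430,-100,230),D,5)])
E
```

```text
t 0.1 p [ 187.7 -542.9  230.5] R [[0.95, 0.33, 0.0], [-0.0, 0.0, -1.0]] q [-1.311  0.307  1.508 -0.     1.328 -0.073] F [ 0.6 -0.7  0.3] op 85.4
[50.8, -16.9, 0.1, -0.0, 0.0, 0.067, 0]
[49.5, -20.3, 0.1, -0.0, 0.0, 0.067, 0]
[48.1, -23.5, 0.1, -0.0, 0.0, 0.067, 0]
[46.4, -26.6, 0.1, -0.0, 0.0, 0.067, 0]
[44.5, -29.7, 0.1, -0.0, 0.0, 0.067, 0]
-- [ 400. -380.  230.] 3.8 53.5
[6.0, -56.0, 0.0, 0.0, 0.0, 0.0, 0]
[6.0, -56.0, 0.0, 0.0, 0.0, 0.0, 0]
[6.0, -56.0, 0.0, 0.0, 0.0, 0.0, 0]
[6.0, -56.0, 0.0, 0.0, 0.0, 0.0, 0]
[6.0, -56.0, 0.0, 0.0, 0.0, 0.0, 0]
-- [ 430. -100.  230.] 0.0 56.3
```

servo_tool(
  motion=[
    [[51,-17,0,0,0,0.067,0],[49.5,-20,0,0,0,0.067,0],[48,-23.5,0,0,0,0.067,0],[46.5,-26.5,0,0,0,0.067,0],[44.5,-29.5,0,0,0,0.067,0]],
  ],
  grip_force=20,
)

```text
time: 0.72
ee_pos: [401.5, -379.9, 230.9]
eef_rot: [-3.141, 0.007, 0.001]
wrist_force: [-0.6, -1.1, -0.2]
opening: 0.0
```

```bash
python3 -c "from h import *;log()"
```

```text
t 0.72 p [ 401.5 -379.9  230.9] R [[1.0, -0.0, -0.0], [-0.0, 0.0, -1.0]] q [-0.834  0.276  1.553 -0.     1.313  0.741] F [-0.6 -1.1 -0.2] op 0.0
```

servo_tool(
  motion=[
    [[6,-56,0,0,0,0,0],[6,-56,0,0,0,0,0],[6,-56,0,0,0,0,0],[6,-56,0,0,0,0,0],[6,-56,0,0,0,0,0]],
  ],
)

```text
time: 1.35
ee_pos: [430.8, -99.5, 231.1]
eef_rot: [-3.141, 0.004, 0.0]
wrist_force: [0.9, -0.3, 0.0]
opening: -0.1
```

```bash
python3 -c "from h import *;log()"
```

```text
t 1.35 p [430.8 -99.5 231.1] R [[1.0, -0.0, -0.0], [-0.0, 0.0, -1.0]] q [-0.323  0.12   1.763  0.     1.259  1.251] F [ 0.9 -0.3  0. ] op -0.1
```

servo_tool(
  motion=[
    [[0,0,0,0,0.1,0,0],[0,0,0,0,0.1,0,0],[0,0,0,0,0.1,0,0],[0,0,0,0,0.1,0,0],[0,0,0,0,0,0,0]],
  ],
)

```text
time: 1.98
ee_pos: [428.2, -100.4, 229.9]
eef_rot: [-3.079, 0.006, -0.619]
wrist_force: [-0.4, -0.1, 0.2]
opening: 0.0
```

```bash
python3 -c "from h import *;log()"
```

```text
t 1.98 p [ 428.2 -100.4  229.9] R [[0.92, -0.0, 0.39], [0.39, 0.0, -0.92]] q [-0.479 -0.062  2.04   0.245  0.823  0.959] F [-0.4 -0.1  0.2] op 0.0
```

```bash
cat > kin.py <<'E'
from h import *
from scipy.optimize import least_squares
S=[eval(l,{"np":np,"array":np.array}) for l in open("log.txt")]
def fk(q,k):
    h,a,d,L2,e,L3,Lt,o,c=k
    A=Ro.from_euler("z",q[0]);B=A*Ro.from_euler("y",q[1]);C=B*Ro.from_euler("y",q[2]);E=C*Ro.from_euler("z",q[3]);F=E*Ro.from_euler("y",q[4]);G=F*Ro.from_euler("z",q[5]+o)
    return A.apply([a,d,h])+B.apply([0,0,L2])+C.apply([e,0,L3])+G.apply([0,0,Lt]),G
def res(k): 
    r=[]
    for q,p,w in S:
        P,G=fk(q,k);r+=list(P-p)+list(200*(G.inv()*Ro.from_rotvec(w)).as_rotvec())
    return np.array(r+list((np.array(k)-k0)*1e-3))
k0=np.array([300,0,42,400,0,400,250,np.pi/2,0]);b=None
for o in(np.pi/2,-np.pi/2):
    k0[7]=o;s=least_squares(res,k0); 
    if b is None or s.cost<b.cost:b=s
K=b.x
lo=np.array([-3.12,-1.05,.14,-1.42,.1,-2.68]);hi=np.array([3.12,2.28,2.33,4.57,2.73,2.68])
def ik(p,R,q0):
    f=lambda q:np.r_[fk(q,K)[0]-p,200*(fk(q,K)[1].inv()*R).as_rotvec()]
    s=least_squares(f,np.clip(q0,lo+.01,hi-.01),bounds=(lo,hi));return s.x,np.linalg.norm(s.fun)
if __name__=="__main__":
    print("cost",b.cost,"k",K.round(1));print(res(K)[:-9].reshape(-1,6).round(1))
E
python3 - <<'E'
from kin import *
print("cost",b.cost,K.round(2));print(res(K)[:-9].reshape(-1,6).round(1))
q0=np.array(S[-1][0])
for al in(0,-30,-60,30,60,90,-90):
    for ps in(0,20,30,45,60):
        R=tool(np.radians(al),np.radians(ps));out=[]
        for p in((485,94,105),(596,96,295)):
            best=min((ik(np.array(p),R,np.array(g)) for g in(q0,[.2,.2,1.8,1.5,1,1],[.2,.2,1.8,3.1,1,-1],[.2,.2,1.8,-1.4,1,1])),key=lambda t:t[1])
            out+=[best[1].round(1),best[0].round(2).tolist() if best[1]<3 else ""]
        print(al,ps,out)
E
```

```text
cost 0.04958463900275284 [1.9323e+02 1.0000e-01 4.2200e+01 6.4620e+02 1.0990e+02 4.1676e+02
 3.7122e+02 1.5700e+00 0.0000e+00]
[[-0.  0.  0. -0.  0. -0.]
 [-0.  0.  0. -0.  0. -0.]
 [ 0. -0. -0.  0. -0. -0.]
 [-0.  0.  0.  0.  0. -0.]]
0 0 [np.float64(96.0), '', np.float64(59.1), '']
0 20 [np.float64(97.3), '', np.float64(6.3), '']
0 30 [np.float64(73.0), '', np.float64(0.0), [0.19, 0.07, 2.22, 3.87, 0.25, -2.19]]
0 45 [np.float64(30.7), '', np.float64(0.0), [0.16, 0.03, 2.0, -0.33, 0.35, 1.99]]
0 60 [np.float64(0.0), [0.17, 0.22, 2.26, -0.54, 0.16, 2.25], np.float64(0.0), [0.13, 0.08, 1.78, -0.09, 0.77, 1.75]]
-30 0 [np.float64(25.0), '', np.float64(0.0), [0.69, 0.6, 2.22, 4.37, 1.46, -1.87]]
-30 20 [np.float64(20.1), '', np.float64(8.3), '']
-30 30 [np.float64(13.1), '', np.float64(30.5), '']
-30 45 [np.float64(13.8), '', np.float64(32.1), '']
-30 60 [np.float64(31.0), '', np.float64(0.0), [0.32, 0.15, 1.68, -0.46, 0.99, 2.61]]
-60 0 [np.float64(92.3), '', np.float64(62.1), '']
-60 20 [np.float64(80.8), '', np.float64(88.9), '']
-60 30 [np.float64(78.3), '', np.float64(102.4), '']

[... 1283 characters left out ...]
2, 1.49, -1.17], np.float64(0.0), [-0.47, 0.57, 1.56, 1.02, 1.75, -0.69]]
90 30 [np.float64(0.0), [-0.52, 0.67, 1.9, 0.87, 1.38, -1.07], np.float64(0.0), [-0.43, 0.5, 1.52, 0.91, 1.68, -0.6]]
90 45 [np.float64(0.0), [-0.42, 0.52, 1.91, 0.76, 1.22, -0.88], np.float64(0.0), [-0.34, 0.4, 1.47, 0.73, 1.58, -0.45]]
90 60 [np.float64(0.0), [-0.27, 0.41, 1.9, 0.58, 1.07, -0.62], np.float64(0.0), [-0.22, 0.34, 1.43, 0.51, 1.51, -0.28]]
-90 0 [np.float64(185.9), '', np.float64(141.6), '']
-90 20 [np.float64(169.8), '', np.float64(177.0), '']
-90 30 [np.float64(160.7), '', np.float64(184.4), '']
-90 45 [np.float64(146.4), '', np.float64(169.0), '']
-90 60 [np.float64(132.3), '', np.float64(143.6), '']
```

```bash
cat > bar.py <<'E'
from kin import *
B0=np.array([482.,94,142]);H=np.array([715.,94,122])
def pose(al,ps,th,gap,s=12,dy=-22,ht=11):
    d=tool(np.radians(al),np.radians(ps)).as_matrix()[:,2];n=np.cross(d,[0,1,0]);n/=np.linalg.norm(n)
    R=Ro.from_matrix(np.c_[n,np.cross(d,n),d])
    b=H+Ro.from_euler("y",th).apply(B0-H)+[0,dy,0]
    return b-(10+ht+gap)*n+s*d,R
E
python3 - <<'E'
from bar import *
for al in(40,45,50,60):
  for ps in(20,30,40):
    for g in ([-.6,.6,2.2,1.3,1.1,-1.3],S[-1][0]):
        q=np.array(g);m=0;Q=[]
        for th,gap in((0,60),(0,25),(0,0),(.3,0),(.6,0),(.9,0),(1.1,0)):
            p,R=pose(al,ps,th,gap);q,e=ik(p,R,q);m=max(m,e);Q.append(q)
        Q=np.array(Q);print(al,ps,round(m,1),"margin",np.minimum(Q-lo,hi-Q).min(0).round(2),Q[0].round(2),Q[-1].round(2))
p,R=pose(50,30,0,60);print(p,R.as_matrix().round(2))
E
```

```text
40 20 59.3 margin [2.33 1.32 0.   2.82 0.96 1.4 ] [-0.79  0.89  2.33  1.4   1.2  -1.28] [-0.49  0.27  2.1   1.58  1.06 -0.45]
40 20 59.3 margin [2.33 1.32 0.   2.82 0.96 1.4 ] [-0.79  0.89  2.33  1.4   1.2  -1.28] [-0.49  0.27  2.1   1.58  1.06 -0.45]
40 30 57.4 margin [2.42 1.21 0.   2.74 0.84 1.88] [-0.7   0.62  2.33  1.34  1.   -0.8 ] [-0.43  0.18  2.    1.32  0.94 -0.01]
40 30 57.4 margin [2.42 1.21 0.   2.74 0.84 1.88] [-0.7   0.62  2.33  1.34  1.   -0.8 ] [-0.43  0.18  2.    1.32  0.94 -0.01]
40 40 45.6 margin [2.55 1.15 0.   2.43 0.7  2.24] [-0.57  0.42  2.33  1.25  0.82 -0.37] [-0.36  0.13  1.89  1.01  0.91  0.44]
40 40 45.6 margin [2.55 1.15 0.   2.43 0.7  2.24] [-0.57  0.42  2.33  1.25  0.82 -0.37] [-0.36  0.13  1.89  1.01  0.91  0.44]
45 20 46.2 margin [2.32 1.35 0.   2.79 1.04 1.43] [-0.8   0.89  2.33  1.37  1.21 -1.25] [-0.52  0.3   2.04  1.49  1.14 -0.37]
45 20 46.2 margin [2.32 1.35 0.   2.79 1.04 1.43] [-0.8   0.89  2.33  1.37  1.21 -1.25] [-0.52  0.3   2.04  1.49  1.14 -0.37]
45 30 46.0 margin [2.4  1.24 0.   2.68 0.93 1.88] [-0.72  0.65  2.33  1.31  1.03 -0.8 ] [-0.
[... 1324 characters left out ...]
  2.68 1.1  1.59] [-0.8   0.87  2.33  1.27  1.2  -1.09] [-0.54  0.38  1.87  1.28  1.37 -0.12]
60 30 11.3 margin [2.37 1.33 0.   2.54 0.99 2.01] [-0.75  0.67  2.33  1.21  1.09 -0.67] [-0.49  0.3   1.8   1.12  1.29  0.25]
60 30 11.3 margin [2.37 1.33 0.   2.54 0.99 2.01] [-0.75  0.67  2.33  1.21  1.09 -0.67] [-0.49  0.3   1.8   1.12  1.29  0.25]
60 40 6.3 margin [2.46 1.27 0.   2.35 0.86 2.09] [-0.66  0.49  2.33  1.15  0.96 -0.31] [-0.42  0.24  1.72  0.93  1.25  0.59]
60 40 6.3 margin [2.46 1.27 0.   2.35 0.86 2.09] [-0.66  0.49  2.33  1.15  0.96 -0.31] [-0.42  0.24  1.72  0.93  1.25  0.59]
[434.55393721  79.96096738  75.73919617] [[ 0.67  0.49  0.56]
 [ 0.   -0.75  0.66]
 [ 0.74 -0.44 -0.5 ]]
```

```bash
python3 - <<'E'
from bar import *
for al in(60,65,70):
  for ps in(20,25,30):
        q=np.array([-.6,.6,2.2,1.3,1.1,-1.3]);E=[];Q=[]
        for th,gap,s in((0,25,-100),(0,25,-60),(0,25,12),(0,0,12),(.3,0,12),(.6,0,12),(.9,0,12),(1.1,0,12)):
            p,R=pose(al,ps,th,gap,s);q,e=ik(p,R,q);E.append(e.round(1));Q.append(q)
        Q=np.array(Q);print(al,ps,E,"margin",np.minimum(Q-lo,hi-Q).min(0).round(2),Q[0].round(2),R.as_matrix()[:,0].round(2))
p,R=pose(65,25,0,25,-90);print(p)
s=get_state();q=s["joint_pos"]
rows([((430,-100,230),R,9)])
# path check in joint space
p0,R0=s["ee_pos"],Ro.from_rotvec(s["eef_rot"]);w=(R0.inv()*R).as_rotvec()
for f in np.linspace(0,1,8): q,e=ik(p0,R0*Ro.from_rotvec(w*f),q);print(q.round(2),e.round(1))
E
```

```text
60 20 [np.float64(0.0), np.float64(0.0), np.float64(0.0), np.float64(0.0), np.float64(0.0), np.float64(0.0), np.float64(0.0), np.float64(0.0)] margin [2.08 1.43 0.   2.42 1.13 1.66] [-1.04  0.68  2.25  1.    1.33 -0.84] [0.59 0.   0.81]
60 25 [np.float64(0.0), np.float64(0.0), np.float64(0.0), np.float64(0.0), np.float64(0.0), np.float64(0.0), np.float64(0.0), np.float64(0.0)] margin [2.11 1.38 0.   2.4  1.06 1.86] [-1.01  0.57  2.25  0.98  1.3  -0.64] [0.68 0.   0.73]
60 30 [np.float64(0.0), np.float64(0.0), np.float64(0.0), np.float64(0.0), np.float64(0.0), np.float64(0.0), np.float64(0.0), np.float64(0.0)] margin [2.15 1.33 0.01 2.37 1.   2.05] [-0.97  0.46  2.23  0.95  1.28 -0.44] [0.76 0.   0.65]
65 20 [np.float64(0.0), np.float64(0.0), np.float64(0.0), np.float64(0.0), np.float64(0.0), np.float64(0.0), np.float64(0.0), np.float64(0.0)] margin [2.13 1.46 0.07 2.37 1.16 1.85] [-0.99  0.67  2.17  0.95  1.39 -0.68] [ 0.65 -0.    0.76]
65 25 [np.float64(0.0), np.float64(0.0), np.float64(0.0), np.float64(0.0), np.float64(0.0), np.float64(0.0), np.float64(0.0), np.float64(0.0)] margin
[... 1119 characters left out ...]
0]
[0.2, -0.0, 0.1, 0.106, 0.035, -0.019, 0]
[0.2, -0.0, 0.1, 0.106, 0.035, -0.019, 0]
[0.2, -0.0, 0.1, 0.106, 0.035, -0.019, 0]
[0.2, 0.0, 0.1, 0.106, 0.035, -0.019, 0]
[0.2, 0.0, 0.1, 0.106, 0.035, -0.019, 0]
[0.2, 0.0, 0.1, 0.106, 0.035, -0.019, 0]
[0.2, 0.1, 0.1, 0.106, 0.035, -0.019, 0]
[0.2, 0.1, 0.1, 0.106, 0.035, -0.019, 0]
-- [ 430. -100.  230.] 6.5 0.2
[-0.48 -0.06  2.04  0.25  0.82  0.96] 0.0
[-0.64 -0.04  2.04  0.48  0.91  0.63] 0.0
[-0.78  0.02  2.04  0.63  1.03  0.37] 0.0
[-0.89  0.09  2.03  0.73  1.16  0.18] 0.0
[-0.96  0.18  2.01  0.78  1.28  0.04] 0.0
[-1.01  0.27  1.99  0.81  1.4  -0.08] 0.0
[-1.03  0.37  1.96  0.83  1.5  -0.17] 0.0
[-1.04  0.47  1.93  0.84  1.61 -0.25] 0.0
```

servo_tool(
  motion=[
    [[0,0,0,0.106,0.035,-0.019,0],[0,0,0,0.106,0.035,-0.019,0],[0,0,0,0.106,0.035,-0.019,0],[0,0,0,0.106,0.035,-0.019,0],[0,0,0,0.106,0.035,-0.019,0]],
  ],
)

```text
time: 2.6
ee_pos: [431.7, -102.6, 231.7]
eef_rot: [-2.517, -0.266, -0.752]
wrist_force: [-0.1, 0.0, -0.1]
opening: 0.1
```

servo_tool(
  motion=[
    [[0,0,0,0.106,0.035,-0.019,0],[0,0,0,0.106,0.035,-0.019,0],[0,0,0,0.106,0.035,-0.019,0],[0,0,0,0.106,0.035,-0.019,0],[0,0,0,0,0,0,0]],
  ],
)

```text
time: 3.22
ee_pos: [431.9, -103.3, 229.2]
eef_rot: [-2.059, -0.422, -0.798]
wrist_force: [-0.1, 0.0, 0.9]
opening: 0.1
```

```bash
python3 - <<'E'
from bar import *
log()
p1,R=pose(65,25,0,25,-90);p2,_=pose(65,25,0,25,12)
rows([(p1,R,4),(p2,R,4)])
E
```

```text
t 3.23 p [ 431.9 -103.3  229.2] R [[0.74, 0.0, 0.68], [0.38, 0.82, -0.42]] q [-1.038  0.478  1.92   0.845  1.608 -0.247] F [-0.1  0.   0.9] op 0.1
[-16.9, -4.9, 27.5, -0.0, -0.0, 0.001, 0]
[-16.9, -4.9, 27.5, -0.0, -0.0, 0.001, 0]
[-16.9, -4.8, 27.5, -0.0, -0.0, 0.001, 0]
[-16.9, -4.8, 27.5, -0.0, -0.0, 0.001, 0]
-- [413.44358038  -1.92544244 149.14466858] 0.1 32.6
[0.0, 0.0, 25.5, 0.0, 0.0, 0.0, 0]
[0.0, 0.0, 25.5, 0.0, 0.0, 0.0, 0]
[0.0, 0.0, 25.5, 0.0, 0.0, 0.0, 0]
[0.0, 0.0, 25.5, 0.0, 0.0, 0.0, 0]
-- [452.51184698  81.85672566 106.03760588] 0.0 25.5
```

servo_tool(
  motion=[
    [[-17,-5,27.5,0,0,0,0],[-17,-5,27.5,0,0,0,0],[-17,-5,27.5,0,0,0,0],[-17,-5,27.5,0,0,0,0],[0,0,15,0,0,0,0]],
  ],
)

```text
time: 3.85
ee_pos: [417.5, 14.0, 144.7]
eef_rot: [-2.059, -0.423, -0.8]
wrist_force: [0.6, 0.4, 0.1]
opening: 0.2
```

servo_tool(
  motion=[
    [[0,0,22,0,0,0,0],[0,0,22,0,0,0,0],[0,0,22,0,0,0,0],[0,0,21,0,0,0,0],[0,0,0,0,0,0,0]],
  ],
)

```text
time: 4.47
ee_pos: [452.2, 84.6, 107.9]
eef_rot: [-2.059, -0.427, -0.801]
wrist_force: [-0.1, -0.8, 0.2]
opening: -0.2
```

```bash
python3 - <<'E'
from bar import *
import cv2
log()
a=snapshot("scene")[140:290,170:350,::-1];t=snapshot("top")[170:290,190:340,::-1]
im=np.vstack([cv2.resize(a,(480,400),interpolation=2),]);im2=cv2.resize(t,(500,400),interpolation=2)
o=np.zeros((560,800,3),np.uint8);i=np.hstack([im,im2]);cv2.imwrite("pics/s1.png",cv2.resize(i,(800,327)))
E
```

```text
t 4.47 p [452.2  84.6 107.9] R [[0.73, 0.01, 0.68], [0.38, 0.82, -0.42]] q [-0.729  0.682  2.272  1.201  1.197 -0.651] F [-0.1 -0.8  0.2] op -0.2
```

View pics/s1.png

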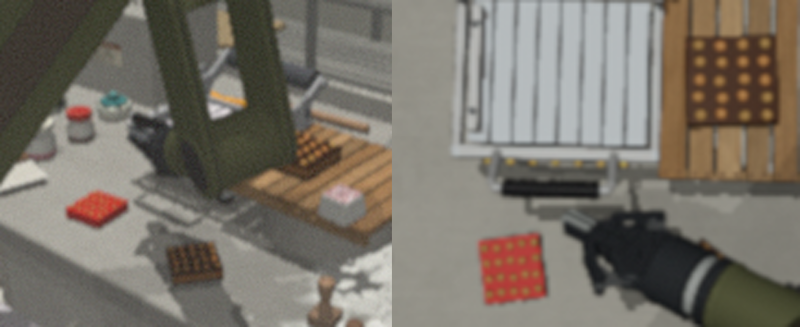

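The picture shows the closed fingertips at right (565,215), in front of and below the bar, which spans (502–600,188). The gripper knuckle near (640,215) comes close to the near rod, so I'll shift the tool slightly right and then approach until it touches.

servo_tool(
  motion=[
    [[0,4.5,-6.5,0,0,0,0],[5,0,0,0,0,0,0],[5,0,0,0,0,0,0],[4,0,0,0,0,0,0],[2,0,0,0,0,0,0]],
  ],
)

```text
time: 5.2
ee_pos: [463.4, 76.2, 119.0]
eef_rot: [-2.06, -0.425, -0.803]
wrist_force: [0.0, 0.6, 0.7]
opening: 0.0
```

servo_tool(
  motion=[
    [[2,0,0,0,0,0,0],[2,0,0,0,0,0,0],[2,0,0,0,0,0,0],[0,0,0,0,0,0,0]],
  ],
)

```text
time: 5.7
ee_pos: [467.8, 76.2, 122.8]
eef_rot: [-2.06, -0.424, -0.802]
wrist_force: [-0.9, -0.4, 0.2]
opening: -0.1
```

```bash
python3 - <<'E'
from bar import *
log()
for th in np.arange(0,1.11,.1): print(th.round(1),pose(65,25,th,0,12,-30)[0].round(1))
E
```

```text
t 5.7 p [467.8  76.2 122.8] R [[0.74, 0.0, 0.68], [0.38, 0.82, -0.42]] q [-0.719  0.642  2.225  1.182  1.226 -0.564] F [-0.9 -0.4  0.2] op -0.1
0.0 [471.   73.9 122.8]
0.1 [474.2  73.9 146. ]
0.2 [479.7  73.9 168.7]
0.3 [487.4  73.9 190.8]
0.4 [497.2  73.9 212. ]
0.5 [509.1  73.9 232.1]
0.6 [523.   73.9 250.9]
0.7 [538.7  73.9 268.2]
0.8 [556.1  73.9 283.9]
0.9 [574.9  73.9 297.8]
1.0 [595.   73.9 309.7]
1.1 [616.2  73.9 319.5]
```

```bash
python3 - <<'E'
from bar import *
R=Ro.from_rotvec(get_state()["eef_rot"]);ths=np.arange(0,1.101,1/30)
P=np.array([pose(65,25,t,0,12,-30)[0] for t in ths]);D=R.inv().apply(np.diff(P,axis=0))
for t,d in zip(ths[1:],D):print(t.round(2),d.round(1))
E
```

```text
0.03 [ 5.8 -4.2 -3. ]
0.07 [ 6.  -4.1 -2.9]
0.1 [ 6.2 -3.9 -2.7]
0.13 [ 6.3 -3.7 -2.6]
0.17 [ 6.5 -3.5 -2.5]
0.2 [ 6.6 -3.4 -2.4]
0.23 [ 6.8 -3.2 -2.2]
0.27 [ 6.9 -3.  -2.1]
0.3 [ 7.  -2.8 -2. ]
0.33 [ 7.1 -2.6 -1.9]
0.37 [ 7.2 -2.4 -1.7]
0.4 [ 7.3 -2.2 -1.6]
0.43 [ 7.4 -2.  -1.4]
0.47 [ 7.5 -1.8 -1.3]
0.5 [ 7.5 -1.6 -1.2]
0.53 [ 7.6 -1.4 -1. ]
0.57 [ 7.7 -1.2 -0.9]
0.6 [ 7.7 -1.  -0.7]
0.63 [ 7.7 -0.8 -0.6]
0.67 [ 7.8 -0.6 -0.4]
0.7 [ 7.8 -0.3 -0.3]
0.73 [ 7.8 -0.1 -0.1]
0.77 [7.8 0.1 0. ]
0.8 [7.8 0.3 0.2]
0.83 [7.8 0.5 0.3]
0.87 [7.7 0.7 0.5]
0.9 [7.7 0.9 0.6]
0.93 [7.7 1.1 0.8]
0.97 [7.6 1.3 0.9]
1.0 [7.6 1.6 1. ]
1.03 [7.5 1.8 1.2]
1.07 [7.4 2.  1.3]
1.1 [7.3 2.2 1.5]
```

servo_tool(
  motion=[
    [[3,0,0,0,0,0,0],[5,-3,-2,0,0,0,0],[6,-4,-3,0,0,0,0],[6,-4,-3,0,0,0,0],[6,-4,-3,0,0,0,0]],
  ],
)

```text
time: 6.32
ee_pos: [473.4, 76.1, 154.3]
eef_rot: [-2.06, -0.425, -0.8]
wrist_force: [-3.3, -1.1, -2.1]
opening: -0.0
```

servo_tool(
  motion=[
    [[6.3,-3.8,-2.6,0,0,0,0],[6.5,-3.5,-2.5,0,0,0,0],[6.6,-3.4,-2.4,0,0,0,0]],
  ],
)

```text
time: 6.7
ee_pos: [479.0, 76.1, 177.4]
eef_rot: [-2.059, -0.425, -0.801]
wrist_force: [-4.8, -3.2, -1.9]
opening: 0.3
```

```bash
python3 - <<'E'
from bar import *
import cv2
log()
a=snapshot("scene")[110:290,170:350,::-1];t=snapshot("top")[170:290,190:340,::-1]
i=np.hstack([cv2.resize(a,(400,400),interpolation=2),cv2.resize(t,(400,400),interpolation=2)]);cv2.imwrite("pics/s2.png",i)
E
```

```text
t 6.7 p [479.   76.1 177.4] R [[0.74, 0.0, 0.68], [0.38, 0.82, -0.42]] q [-0.701  0.513  2.167  1.142  1.295 -0.38 ] F [-4.8 -3.2 -1.9] op 0.3
```

View pics/s2.png

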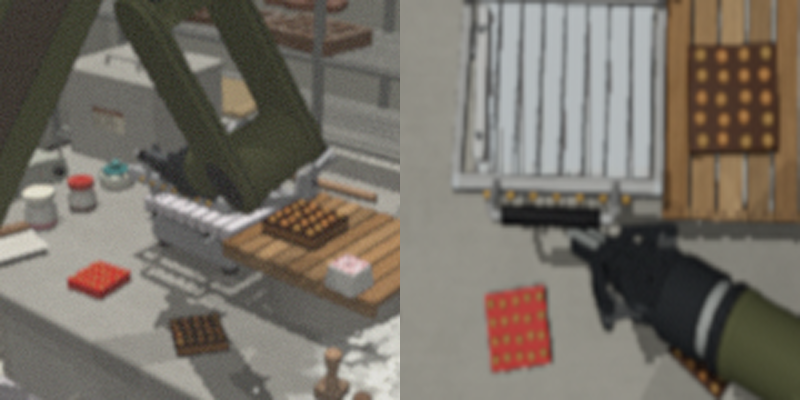

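The frame is rising with steady contact at about 6 N, and the slab and board haven't moved. I'll continue along the arc.

servo_tool(
  motion=[
    [[6.9,-3.1,-2.2,0,0,0,0],[7,-3,-2,0,0,0,0],[7,-2.8,-2,0,0,0,0],[7,-2.6,-1.8,0,0,0,0],[7.2,-2.4,-1.7,0,0,0,0]],
  ],
)

```text
time: 7.42
ee_pos: [494.1, 76.0, 213.8]
eef_rot: [-2.059, -0.424, -0.802]
wrist_force: [-4.5, -1.6, -0.1]
opening: 0.3
```

servo_tool(
  motion=[
    [[7.3,-2.2,-1.6,0,0,0,0],[7.4,-2,-1.4,0,0,0,0],[7.5,-1.8,-1.3,0,0,0,0],[7.5,-1.6,-1.2,0,0,0,0],[7.6,-1.4,-1,0,0,0,0]],
  ],
)

```text
time: 8.05
ee_pos: [514.4, 75.7, 247.1]
eef_rot: [-2.06, -0.424, -0.803]
wrist_force: [-2.2, -1.1, -0.6]
opening: -0.0
```

```bash
python3 - <<'E'
from bar import *
import cv2
log()
for th in(.3,.5,.6):print(pose(65,25,th,0,12,-28)[0])
a=snapshot("scene")[90:270,170:350,::-1];t=snapshot("top")[150:270,190:340,::-1]
i=np.hstack([cv2.resize(a,(400,400),interpolation=2),cv2.resize(t,(400,400),interpolation=2)]);cv2.imwrite("pics/s3.png",i)
E
```

```text
t 8.05 p [514.4  75.7 247.1] R [[0.74, 0.0, 0.68], [0.39, 0.82, -0.42]] q [-0.65   0.389  2.042  1.129  1.374 -0.136] F [-2.2 -1.1 -0.6] op -0.0
[487.35299027  75.85672566 190.78911717]
[509.14776196  75.85672566 232.08398097]
[523.0256393   75.85672566 250.89458784]
```

View pics/s3.png

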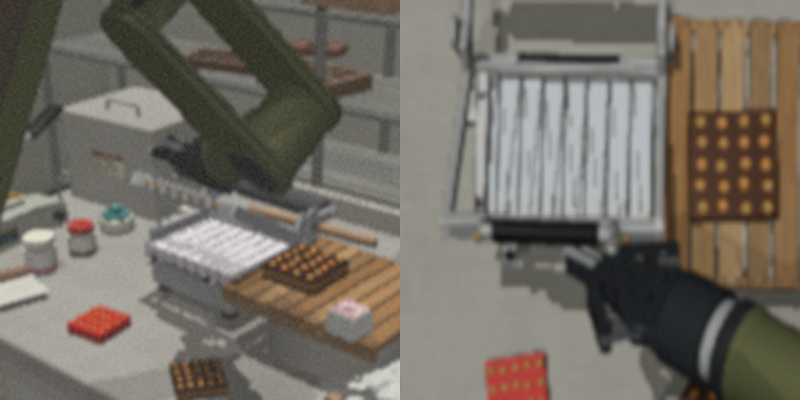

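The frame is up at about 0.57 rad, and the fingertips at (570,258) are against the bar at (490–605,232). I'll continue past the balance point.

servo_tool(
  motion=[
    [[7.7,-1.2,-0.9,0,0,0,0],[7.7,-1,-0.7,0,0,0,0],[7.7,-0.8,-0.6,0,0,0,0],[7.8,-0.6,-0.4,0,0,0,0],[7.8,-0.3,-0.3,0,0,0,0]],
  ],
)

```text
time: 8.78
ee_pos: [539.4, 75.9, 276.9]
eef_rot: [-2.059, -0.424, -0.802]
wrist_force: [-0.0, -1.1, -1.1]
opening: 0.2
```

servo_tool(
  motion=[
    [[7.8,0,0,0,0,0,0],[7.8,0,0,0,0,0,0],[7.5,0.3,0.2,0,0,0,0],[7,0.5,0.3,0,0,0,0]],
  ],
)

```text
time: 9.28
ee_pos: [562.2, 75.9, 296.5]
eef_rot: [-2.059, -0.424, -0.802]
wrist_force: [-1.1, -0.1, 0.2]
opening: -0.0
```

```bash
python3 -c "from h import *;log()"
```

```text
t 9.28 p [562.2  75.9 296.5] R [[0.74, 0.0, 0.68], [0.38, 0.82, -0.42]] q [-0.588  0.348  1.903  1.139  1.41   0.048] F [-1.1 -0.1  0.2] op -0.0
```

servo_tool(
  motion=[
    [[6.5,0.7,0.5,0,0,0,0],[6.5,0.8,0.6,0,0,0,0],[6,0.9,0.7,0,0,0,0],[6,1,0.8,0,0,0,0],[5,1,0.8,0,0,0,0]],
  ],
)

```text
time: 9.9
ee_pos: [588.0, 76.2, 312.5]
eef_rot: [-2.06, -0.424, -0.802]
wrist_force: [-0.1, 0.2, -0.3]
opening: -0.1
```

servo_tool(
  motion=[
    [[0,0,0,0,0,0,0],[0,0,0,0,0,0,0],[0,0,0,0,0,0,0],[0,0,0,0,0,0,0]],
  ],
)

```text
time: 10.4
ee_pos: [587.5, 76.2, 312.2]
eef_rot: [-2.06, -0.424, -0.802]
wrist_force: [-0.1, -0.0, 0.6]
opening: 0.3
```

```bash
python3 - <<'E'
from bar import *
import cv2
log()
a=snapshot("scene")[60:270,170:350,::-1];t=snapshot("top")[90:270,190:340,::-1]
i=np.hstack([cv2.resize(a,(400,467),interpolation=2),cv2.resize(t,(390,467),interpolation=2)]);cv2.imwrite("pics/s4.png",i)
E
```

```text
t 10.4 p [587.5  76.2 312.2] R [[0.74, 0.0, 0.68], [0.38, 0.82, -0.42]] q [-0.559  0.351  1.839  1.146  1.415  0.115] F [-0.1 -0.   0.6] op 0.3
```

View pics/s4.png

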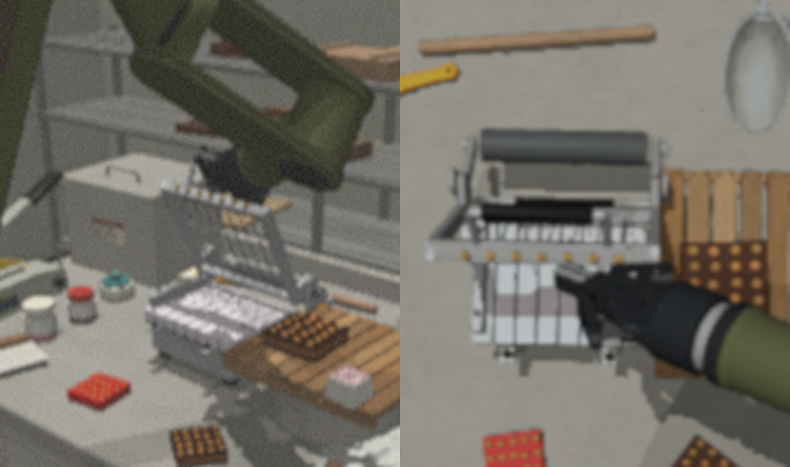

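The frame has left the fingers and is swinging back on its own; the bar is at right (545,212), well behind the fingertips at (565,275). I'll retreat and turn the tool down behind the slab.

```bash
python3 - <<'E'
from bar import *
s=get_state();R0=Ro.from_rotvec(s["eef_rot"]);D=tool(np.pi/2,np.pi/2)
p0=s["ee_pos"];p1=np.array([555.,0,335]);p2=np.array([600.,-190,200])
rows([(p1,R0,2),(p2,D,8)],45)
q=s["joint_pos"];w=(R0.inv()*D).as_rotvec()
for f in np.linspace(0,1,6):q,e=ik(p1+(p2-p1)*f,R0*Ro.from_rotvec(w*f),q);print(q.round(2),e.round(1))
E
```

```text
[-4.4, 5.8, -42.3, 0.0, 0.0, 0.0, 45]
[-4.4, 5.8, -42.3, 0.0, 0.0, 0.0, 45]
-- [555.   0. 335.] 0.0 43.0
[-7.4, 26.9, -10.2, -0.021, -0.148, -0.129, 45]
[-12.2, 25.8, -8.2, -0.021, -0.148, -0.129, 45]
[-16.4, 24.1, -5.5, -0.021, -0.148, -0.129, 45]
[-20.0, 21.8, -2.4, -0.021, -0.148, -0.129, 45]
[-22.7, 19.1, 1.3, -0.021, -0.148, -0.129, 45]
[-24.5, 16.0, 5.1, -0.021, -0.148, -0.129, 45]
[-25.3, 12.6, 9.1, -0.021, -0.148, -0.129, 45]
[-25.0, 9.1, 13.1, -0.021, -0.148, -0.129, 45]
-- [ 600. -190.  200.] 11.3 29.7
[-0.72  0.34  1.79  1.06  1.56  0.12] 0.0
[-0.67  0.37  1.61  0.84  1.6   0.05] 0.0
[-0.6   0.39  1.47  0.63  1.6  -0.04] 0.0
[-0.53  0.41  1.4   0.42  1.56 -0.16] 0.0
[-0.45  0.41  1.38  0.21  1.47 -0.28] 0.0
[-0.37  0.41  1.43  0.    1.3  -0.37] 0.0
```

servo_tool(
  motion=[
    [[-4.4,5.8,-42,0,0,0,45],[-4.4,5.8,-42,0,0,0,45],[-6,21.5,-8,-0.017,-0.118,-0.103,45],[-9,21,-7,-0.017,-0.118,-0.103,45],[-12,20,-5,-0.017,-0.118,-0.103,45]],
  ],
)

```text
time: 11.12
ee_pos: [569.1, -57.7, 293.3]
eef_rot: [-2.222, -0.949, -0.625]
wrist_force: [0.2, -1.0, -0.5]
opening: 45.2
```

servo_tool(
  motion=[
    [[-14.5,18.5,-3.5,-0.017,-0.118,-0.103,45],[-17,17,-1,-0.017,-0.118,-0.103,45],[-18.5,15,2,-0.017,-0.118,-0.103,45],[-19.5,13,4,-0.017,-0.118,-0.103,45],[-20,11,7,-0.017,-0.118,-0.103,45]],
  ],
)

```text
time: 11.75
ee_pos: [590.6, -150.9, 222.9]
eef_rot: [-2.283, -1.858, -0.211]
wrist_force: [0.0, -0.7, -0.2]
opening: 45.3
```

servo_tool(
  motion=[
    [[-20,9,9,-0.017,-0.118,-0.103,45],[-20,7,11,-0.017,-0.118,-0.103,45],[0,0,0,0,0,0,45]],
  ],
)

```text
time: 12.12
ee_pos: [598.6, -186.1, 194.8]
eef_rot: [-2.217, -2.217, -0.003]
wrist_force: [-0.8, 0.9, -0.6]
opening: 45.1
```

```bash
python3 - <<'E'
from bar import *
import cv2
log()
rows([((600,-195,200),tool(np.pi/2-.017,np.pi/2),2)],45)
t=snapshot("top");cv2.imwrite("pics/top1.png",t[:,:,::-1]);cv2.imwrite("pics/s5.png",cv2.resize(t[115:255,200:400,::-1],(800,560),interpolation=2))
E
```

```text
t 12.12 p [ 598.6 -186.1  194.8] R [[0.0, 1.0, 0.01], [-0.0, 0.01, -1.0]] q [-0.371  0.408  1.441  0.005  1.297 -0.373] F [-0.8  0.9 -0.6] op 45.1
[-4.4, 0.7, -2.6, -0.002, -0.003, 0.008, 45]
[-4.4, 0.8, -2.6, -0.002, -0.003, 0.008, 45]
-- [ 600. -195.  200.] 0.5 5.2
```

View pics/s5.png

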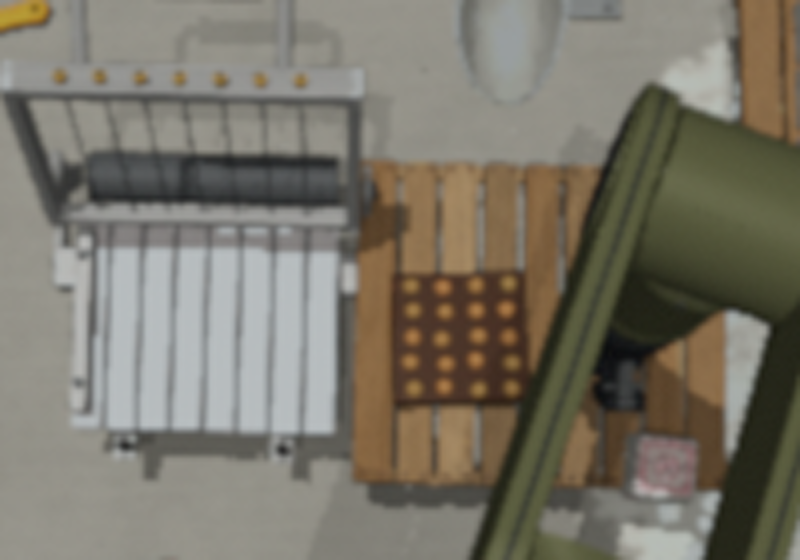

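The frame is resting back on its stop and the bed is clear. In the crop the fence strip is at about x 76–90, the bed's right edge at 337 and the slab corners at (395,272) to (525,402).

```bash
python3 - <<'E'
from h import *
def t(l,pts,z): print(l,unproj("top",np.array(pts)/4+[200,115],z)[:,:2].round(1).tolist())
t("fence inner top",[(91,237),(91,410)],113.5)
t("fence outer top",[(76,237),(72,410)],113.5)
t("bed right",[(337,250),(337,430)],91.5)
t("bed front",[(105,432),(337,432)],91.5)
t("slab top",[(395,273),(524,270),(395,404),(524,402)],118)
t("board",[(355,480),(725,485),(372,160),],94)
E
```

```text
fence inner top [[677.2, 175.4], [547.4, 173.9]]
fence outer top [[677.3, 186.6], [547.4, 188.1]]
bed right [[670.3, -8.6], [533.4, -8.1]]
bed front [[532.5, 166.6], [531.9, -8.1]]
slab top [[648.0, -51.5], [649.7, -146.9], [550.6, -50.8], [551.7, -145.4]]
board [[495.8, -21.4], [491.3, -296.2], [739.1, -35.5]]
```

servo_tool(
  motion=[
    [[0,1.5,30,-0.005,-0.005,0,45],[0,0,30,0,0,0,45],[0,0,24,0,0,0,45],[0,0,9,0,0,0,45],[0,0,0,0,0,0,45]],
  ],
)

```text
time: 12.8
ee_pos: [601.0, -188.2, 102.6]
eef_rot: [2.223, 2.216, 0.004]
wrist_force: [0.6, -0.5, -0.6]
opening: 45.2
```

servo_tool(
  motion=[
    [[8,0,0,0,0,0,45],[8,0,0,0,0,0,45],[5,0,0,0,0,0,45],[4,0,0,0,0,0,45],[4,0,0,0,0,0,45]],
  ],
)

```text
time: 13.42
ee_pos: [601.3, -158.7, 102.9]
eef_rot: [2.219, 2.218, 0.003]
wrist_force: [-0.8, -2.4, 1.5]
opening: 45.0
```

```bash
python3 -c "from h import *;log()"
```

```text
t 13.43 p [ 601.3 -158.7  102.9] R [[0.0, 1.0, -0.0], [0.0, -0.0, -1.0]] q [-0.326  0.484  1.571 -0.     1.082 -0.325] F [-0.8 -2.4  1.5] op 45.0
```

Contact with the slab at y = −158.7 gives 2.4 N. I'll push steadily across.

servo_tool(
  motion=[
    [[7,0,0,0,0,0,45],[8,0,0,0,0,0,45],[8,0,0,0,0,0,45],[8,0,0,0,0,0,45],[8,0,0,0,0,0,45]],
  ],
)

```text
time: 14.05
ee_pos: [601.5, -119.4, 102.9]
eef_rot: [2.219, 2.217, 0.004]
wrist_force: [-0.3, -2.2, 1.9]
opening: 45.2
```

servo_tool(
  motion=[
    [[8,0,0,0,0,0,45],[8,0,0,0,0,0,45],[8,0,0,0,0,0,45],[8,0,0,0,0,0,45],[8,0,0,0,0,0,45]],
  ],
)

```text
time: 14.68
ee_pos: [601.3, -79.3, 102.6]
eef_rot: [2.22, 2.217, 0.004]
wrist_force: [0.4, -2.6, 1.9]
opening: 44.9
```

```bash
python3 - <<'E'
from h import *
import cv2
log()
t=snapshot("top");cv2.imwrite("pics/s6.png",cv2.resize(t[115:255,200:400,::-1],(800,560),interpolation=2))
E
```

```text
t 14.68 p [601.3 -79.3 102.6] R [[0.0, 1.0, -0.0], [0.0, -0.0, -1.0]] q [-0.201  0.466  1.606 -0.     1.065 -0.2  ] F [ 0.4 -2.6  1.9] op 44.9
```

View pics/s6.png

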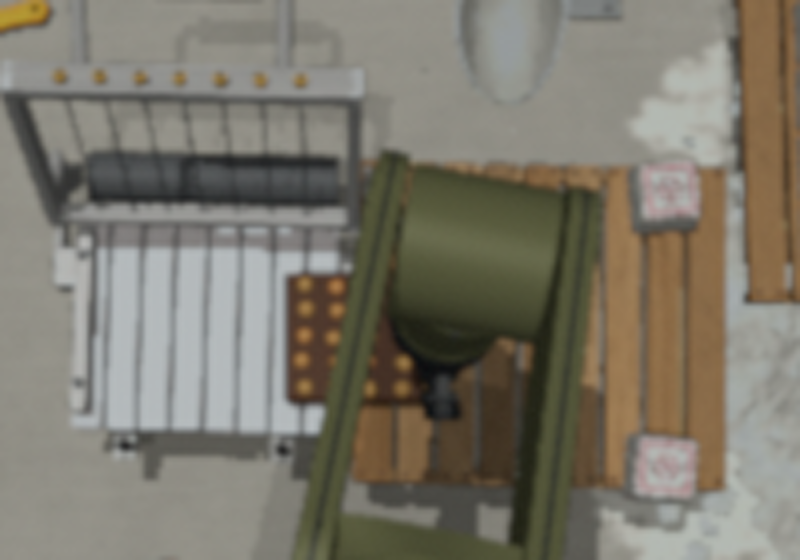

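The slab is straight and bridging onto the bed, with its leading edge at crop x ≈ 288. I'll continue.

servo_tool(
  motion=[
    [[8,0,0,0,0,0,45],[8,0,0,0,0,0,45],[8,0,0,0,0,0,45],[8,0,0,0,0,0,45],[8,0,0,0,0,0,45]],
  ],
)

```text
time: 15.35
ee_pos: [601.3, -39.3, 102.5]
eef_rot: [2.22, 2.218, 0.004]
wrist_force: [-0.2, -1.4, -1.2]
opening: 45.0
```

servo_tool(
  motion=[
    [[8,0,0,0,0,0,45],[8,0,0,0,0,0,45],[8,0,0,0,0,0,45],[8,0,0,0,0,0,45],[8,0,0,0,0,0,45]],
  ],
)

```text
time: 15.98
ee_pos: [601.4, 0.6, 102.6]
eef_rot: [2.22, 2.217, 0.004]
wrist_force: [-0.0, -1.3, -1.3]
opening: 44.6
```

servo_tool(
  motion=[
    [[8,0,0,0,0,0,45],[8,0,0,0,0,0,45],[8,0,0,0,0,0,45],[8,0,0,0,0,0,45],[6,0,0,0,0,0,45]],
  ],
)

```text
time: 16.6
ee_pos: [601.5, 38.6, 102.6]
eef_rot: [2.219, 2.218, 0.004]
wrist_force: [0.3, -2.5, 0.5]
opening: 44.8
```

servo_tool(
  motion=[
    [[5,0,0,0,0,0,45],[3,0,0,0,0,0,45],[2,0,0,0,0,0,45]],
  ],
)

```text
time: 16.98
ee_pos: [601.5, 48.2, 102.5]
eef_rot: [2.22, 2.217, 0.004]
wrist_force: [-0.3, -2.5, 2.3]
opening: 45.2
```

```bash
python3 -c "from h import *;log()"
```

```text
t 16.98 p [601.5  48.2 102.5] R [[0.0, 1.0, -0.0], [0.0, -0.0, -1.0]] q [ 0.011  0.462  1.613 -0.002  1.061  0.013] F [-0.3 -2.5  2.3] op 45.2
```

servo_tool(
  motion=[
    [[3,0,0,0,0,0,45],[3,0,0,0,0,0,45],[2,0,0,0,0,0,45],[2,0,0,0,0,0,45]],
  ],
)

```text
time: 17.48
ee_pos: [601.5, 58.2, 102.5]
eef_rot: [2.22, 2.217, 0.004]
wrist_force: [-0.3, -2.3, 1.9]
opening: 45.3
```

servo_tool(
  motion=[
    [[1.5,0,0,0,0,0,45],[1.5,0,0,0,0,0,45]],
  ],
)

```text
time: 17.73
ee_pos: [601.5, 61.2, 102.5]
eef_rot: [2.22, 2.217, 0.004]
wrist_force: [-0.6, -2.4, 2.3]
opening: 44.9
```

servo_tool(
  motion=[
    [[1,0,0,0,0,0,45],[1,0,0,0,0,0,45]],
  ],
)

```text
time: 17.98
ee_pos: [601.5, 63.2, 102.5]
eef_rot: [2.22, 2.217, 0.004]
wrist_force: [-0.6, -2.8, 1.8]
opening: 45.1
```

servo_tool(
  motion=[
    [[1,0,0,0,0,0,45],[0,0,0,0,0,0,45]],
  ],
)

```text
time: 18.23
ee_pos: [601.4, 64.3, 102.4]
eef_rot: [2.22, 2.218, 0.004]
wrist_force: [0.3, -2.0, 2.4]
opening: 45.3
```

servo_tool(
  motion=[
    [[1,0,0,0,0,0,45],[0,0,0,0,0,0,45]],
  ],
)

```text
time: 18.48
ee_pos: [601.4, 65.3, 102.4]
eef_rot: [2.22, 2.217, 0.004]
wrist_force: [0.0, -1.2, 1.6]
opening: 44.9
```

servo_tool(
  motion=[
    [[1,0,0,0,0,0,45],[0,0,0,0,0,0,45]],
  ],
)

```text
time: 18.73
ee_pos: [601.4, 65.8, 102.4]
eef_rot: [2.219, 2.217, 0.003]
wrist_force: [-0.1, -4.4, 2.8]
opening: 44.7
```

servo_tool(
  motion=[
    [[1,0,0,0,0,0,45],[0,0,0,0,0,0,45]],
  ],
)

```text
time: 18.98
ee_pos: [601.3, 66.0, 102.4]
eef_rot: [2.219, 2.217, 0.001]
wrist_force: [-0.4, -5.8, 2.1]
opening: 45.1
```

```bash
python3 - <<'E'
from h import *
import cv2
log()
t=snapshot("top");cv2.imwrite("pics/top2.png",t[:,:,::-1])
E
```

```text
t 18.98 p [601.3  66.  102.4] R [[0.0, 1.0, -0.0], [0.0, -0.0, -1.0]] q [ 0.041  0.465  1.609 -0.004  1.064  0.044] F [-0.4 -5.8  2.1] op 45.1
```

The slab has met the fence and force is rising. To let it square itself against the fence, I'll back off, close the fingers and press once at its centre.

servo_tool(
  motion=[
    [[-8,0,0,0,0,0,0],[-6,0,0,0,0,0,0],[0,0,0,0,0,0,0],[0,0,0,0,0,0,0],[0,0,0,0,0,0,0]],
  ],
)

```text
time: 19.65
ee_pos: [601.4, 53.4, 102.4]
eef_rot: [2.22, 2.218, 0.004]
wrist_force: [0.8, -0.5, -0.2]
opening: 0.1
```

servo_tool(
  motion=[
    [[4,0,0,0,0,0,0],[4,0,0,0,0,0,0],[2,0,0,0,0,0,0],[1,0,0,0,0,0,0],[0,0,0,0,0,0,0]],
  ],
)

```text
time: 20.27
ee_pos: [601.5, 64.2, 102.4]
eef_rot: [2.22, 2.218, 0.004]
wrist_force: [-0.5, 0.4, 0.5]
opening: 0.0
```

servo_tool(
  motion=[
    [[1,0,0,0,0,0,0],[1,0,0,0,0,0,0],[0,0,0,0,0,0,0]],
  ],
)

```text
time: 20.65
ee_pos: [601.5, 66.0, 102.5]
eef_rot: [2.22, 2.217, 0.004]
wrist_force: [0.1, -0.7, -0.3]
opening: -0.3
```

servo_tool(
  motion=[
    [[1,0,0,0,0,0,0],[0,0,0,0,0,0,0]],
  ],
)

```text
time: 20.9
ee_pos: [601.3, 66.2, 102.5]
eef_rot: [2.219, 2.217, 0.002]
wrist_force: [-1.2, -4.7, 0.2]
opening: 0.2
```

servo_tool(
  motion=[
    [[1,0,0,0,0,0,0],[1,0,0,0,0,0,0],[0,0,0,0,0,0,0]],
  ],
)

```text
time: 21.28
ee_pos: [600.5, 66.6, 102.5]
eef_rot: [2.218, 2.217, -0.003]
wrist_force: [-2.5, -9.2, 3.0]
opening: -0.0
```

servo_tool(
  motion=[
    [[1,0,0,0,0,0,0],[0,0,0,0,0,0,0]],
  ],
)

```text
time: 21.52
ee_pos: [600.2, 66.8, 102.5]
eef_rot: [2.218, 2.217, -0.005]
wrist_force: [-2.3, -11.9, 3.9]
opening: 0.2
```

servo_tool(
  motion=[
    [[-5,0,0,0,0,0,0],[-15,0,0,0,0,0,0],[-25,0,-20,0,0,0,0],[-40,0,-40,0,0,0,0],[-40,0,-40,0,0,0,0]],
  ],
)

```text
time: 22.15
ee_pos: [600.8, -55.7, 203.3]
eef_rot: [2.22, 2.219, 0.004]
wrist_force: [0.8, 0.1, 0.7]
opening: 0.7
```

servo_tool(
  motion=[
    [[-50,0,-20,0,0,0,0],[-50,0,0,0,0,0,0],[-50,0,0,0,0,0,0],[-50,0,0,0,0,0,0],[0,0,0,0,0,0,0]],
  ],
)

```text
time: 22.78
ee_pos: [600.5, -259.0, 222.4]
eef_rot: [2.224, 2.211, 0.004]
wrist_force: [-0.0, 0.4, -0.5]
opening: -0.2
```

```bash
python3 - <<'E'
from h import *
import cv2
log()
t=snapshot("top");cv2.imwrite("pics/top3.png",t[:,:,::-1])
a=cv2.resize(t[125:245,205:305,::-1],(480,576),interpolation=2)
s=snapshot("scene");cv2.imwrite("pics/scene3.png",s[:,:,::-1]);b=cv2.resize(s[120:280,190:280,::-1],(320,569),interpolation=2);b=np.vstack([b,b[:7]])
cv2.imwrite("pics/s7.png",np.hstack([a,b]))
E
```

```text
t 22.77 p [ 600.5 -259.   222.4] R [[0.01, 1.0, -0.0], [0.01, -0.0, -1.0]] q [-4.720e-01  4.200e-01  1.349e+00  1.000e-03  1.367e+00 -4.670e-01] F [-0.   0.4 -0.5] op -0.2
```

View pics/s7.png

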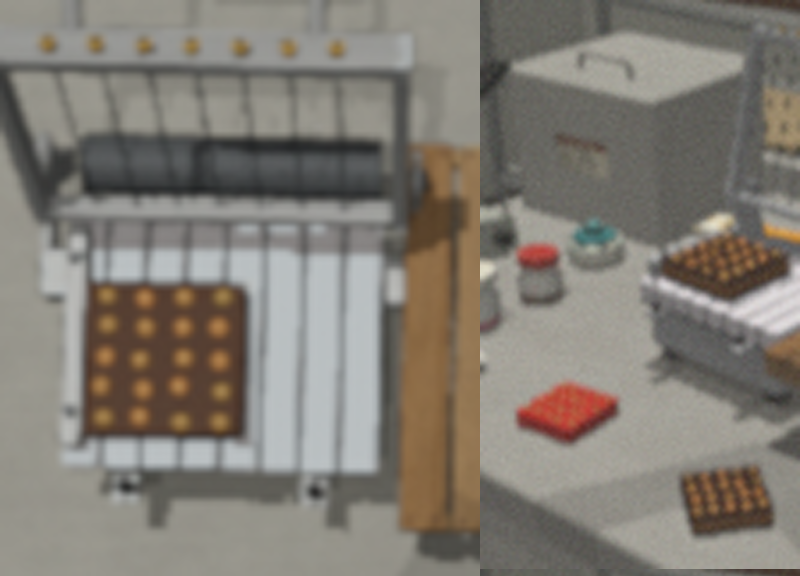

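The slab lies on the bed with its left edge (89,288)–(83,436) against the fence strip, and the frame is still leaning back. Next is a numeric check that the two edges are parallel and flush.

```bash
python3 - <<'E'
from h import *
import cv2
t1=cv2.imread("pics/top1.png").astype(float);t3=cv2.imread("pics/top3.png").astype(float)
g1=t1.mean(2);g3=t3.mean(2)
np.set_printoptions(linewidth=200)
for v in (180,190,200,210,220): print(v,"top1",g1[v-1:v+2,214:230].mean(0).round().astype(int),"top3",g3[v-1:v+2,214:230].mean(0).round().astype(int))
# slab edges in top3: threshold crossing bright/dark, subpixel
def cross(row,u0,u1,th,falling):
    r=row[u0:u1]
    for i in range(len(r)-1):
        a,b=r[i],r[i+1]
        if (falling and a>=th>b) or (not falling and a<=th<b): return u0+i+(a-th)/(a-b)
    return np.nan
L=[];Rr=[]
for v in range(188,213):
    row=g3[v-1:v+2].mean(0);L.append((cross(row,216,230,115,True),v));Rr.append((cross(row,250,264,115,False),v))
L=np.array(L);Rr=np.array(Rr)
for n,e in(("left",L),("right",Rr)):
    e=e[~np.isnan(e[:,0])];P=unproj("top",e,115.5);k=np.polyfit(P[:,0],P[:,1],1);print(n,"y at x=600",np.polyval(k,600).round(1),"slope dy/dx",k[0].round(4))
# fence outer edge / inner edge in top1
F=[]
for v in range(178,216):
    row=g1[v-1:v+2].mean(0); F.append((214+np.argmax(np.diff(row[214:222])),v))
E
```

```text
180 top1 [176 182 183 182 176 164 155 159 146 111 147 178 164 143 170 185] top3 [179 185 185 184 179 166 158 162 149 113 149 182 167 145 173 189]
190 top1 [147 146 145 144 158 178 180 165 125 104 148 171 152 149 180 187] top3 [150 149 147 146 161 181 183 165 121  78  67  72  81  86  80  71]
200 top1 [145 146 144 143 157 177 179 156 110 141 176 163 136 161 184 187] top3 [148 148 147 145 160 180 182 159  97  63  71  87 101  99  83  70]
210 top1 [145 145 146 149 142 127 133 129 108 150 178 165 153 180 187 187] top3 [148 148 149 151 145 129 136 132  87  65  76  89  96  89  77  68]
220 top1 [145 146 147 158 171 176 175 175 176 177 167 141 148 177 185 185] top3 [148 148 150 161 174 179 178 178 179 179 169 144 150 180 188 188]
left y at x=600 177.1 slope dy/dx -0.0213
right y at x=600 74.5 slope dy/dx -0.0129
```

```bash
python3 - <<'E'
from h import *
import cv2
t0=cv2.imread("pics/top0.png");t3=cv2.imread("pics/top3.png");t1=cv2.imread("pics/top1.png").mean(2)
# cutter yaw from bed right edge in top1 (before slab)
e=[]
for v in range(182,220):
    r=t1[v-1:v+2,276:292].mean(0);d=np.diff(r);i=np.argmin(d[:12]);w=np.clip(-d[max(i-1,0):i+2],0,None);e.append((276.5+(np.arange(max(i-1,0),i+2)*w).sum()/w.sum(),v))
P=unproj("top",np.array(e),91.5)
k=np.polyfit(P[:,0],P[:,1],1);r=abs(P[:,1]-np.polyval(k,P[:,0]));k=np.polyfit(P[r<2,0],P[r<2,1],1);print("bed edge slope",k.round(4))
for n,(u,v) in dict(teal=(148,177),red=(155,212),rose=(152,242),redslab=(234,268),small=(307,273),cakeF=(366,232),cakeR=(366,162),st1=(377,270),st2=(403,286),ring=(416,256)).items():
    T=cv2.cvtColor(t0,6)[v-10:v+11,u-10:u+11];S=cv2.cvtColor(t3,6)[v-16:v+17,u-16:u+17]
    m=cv2.minMaxLoc(cv2.matchTemplate(S,T,cv2.TM_CCOEFF_NORMED));print(n,round(m[1],2),"shift",m[3][0]-6,m[3][1]-6)
log()
E
```

```text
bed edge slope [-2.8000e-03 -4.2956e+00]
teal 1.0 shift 0 0
red 1.0 shift 0 0
rose 1.0 shift 0 0
redslab 0.99 shift 0 0
small 0.97 shift 0 0
cakeF 0.28 shift 4 -4
cakeR 0.98 shift 0 0
st1 0.55 shift -6 0
st2 0.48 shift 1 -6
ring 0.07 shift -6 6
t 22.88 p [ 600.3 -255.1  222.4] R [[0.0, 1.0, 0.0], [0.0, 0.0, -1.0]] q [-0.468  0.418  1.351  0.002  1.368 -0.466] F [-0.5  0.5  0.7] op 0.1
```

```bash
python3 - <<'E'
from h import *
import cv2
t1=cv2.imread("pics/top1.png").mean(2);t3=cv2.imread("pics/top3.png").mean(2);t0=cv2.imread("pics/top0.png").mean(2)
def fit(l,g,u0,u1,v0,v1,z,mode):
    e=[]
    for v in range(v0,v1):
        c=(u0+u1)/2 if not e else e[-1][0]
        r=g[v-1:v+2].mean(0);w=r[u0:u1+1];x=np.arange(u0,u1+1)
        w=(w.max()-w) if mode=="dark" else np.abs(np.gradient(w));w=w**3
        e.append(((x*w).sum()/w.sum(),v))
    P=unproj("top",np.array(e),z);k=np.polyfit(P[:,0],P[:,1],1);r=P[:,1]-np.polyval(k,P[:,0]);print(l,"slope",k[0].round(4),"y600",np.polyval(k,600).round(1),"rms",r.std().round(2))
for u in (226,234,242,250,258,267,275): fit(f"slot{u}",t1,u-3,u+3,185,212,91.5,"dark")
fit("fence outer top1",t1,215,220,187,205,113.5,"edge")
fit("fence inner shadow top1",t1,220,225,187,212,91.5,"dark")
fit("slab right top3",t3,253,260,189,211,115.5,"edge")
fit("slab left top3",t3,219,225,189,211,114.5,"edge")
E
```

```text
slot226 slope 0.0701 y600 173.2 rms 1.01
slot234 slope -0.0358 y600 142.9 rms 0.22
slot242 slope -0.0264 y600 117.8 rms 0.19
slot250 slope -0.0192 y600 92.8 rms 0.18
slot258 slope -0.0314 y600 67.9 rms 0.16
slot267 slope -0.0393 y600 43.0 rms 0.16
slot275 slope -0.027 y600 17.8 rms 0.19
fence outer top1 slope 0.0096 y600 188.4 rms 0.31
fence inner shadow top1 slope -0.0421 y600 179.5 rms 0.28
slab right top3 slope 0.0173 y600 73.7 rms 0.36
slab left top3 slope 0.0006 y600 177.4 rms 0.32
```

```bash
python3 - <<'E'
from h import *
import cv2
G={n:cv2.GaussianBlur(cv2.resize(cv2.imread(f"pics/{n}.png")[120:260,205:305],None,fx=8,fy=8,interpolation=cv2.INTER_CUBIC),(0,0),6).astype(float) for n in("top0","top1","top3")}
def up(e,z): e=np.array(e,float);return unproj("top",np.c_[(e[:,0]+.5)/8-.5+205,(e[:,1]+.5)/8-.5+120],z)
def fit(l,e,z):
    P=up(e,z);k=np.polyfit(P[:,0],P[:,1],1);r=abs(P[:,1]-np.polyval(k,P[:,0]));m=r<2*r.std()+.3;k=np.polyfit(P[m,0],P[m,1],1);print(l,"slope",k[0].round(4),"y600",np.polyval(k,600).round(1),"n",m.sum())
V=range(int((186-120)*8),int((213-120)*8),4)
g=G["top1"].mean(2)
for u in(234,242,250,258,267,275):
    c=(u-205)*8;fit(f"slot{u}",[(c-24+np.argmin(g[v,c-24:c+25]),v) for v in V],91.5)
g=G["top3"].mean(2);V=range((190-120)*8,(211-120)*8,4)
for th in(100,115,130):
    L=[];R=[]
    for v in V:
        r=g[v];c=(240-205)*8
        a=np.where(r[:c]>th)[0];L.append((a[-1] if len(a) else 0,v)); b=np.where(r[(246-205)*8:]>th)[0];R.append(((246-205)*8+b[0],v))
    fit(f"slabL{th}",[x for x in L if x[0]<(226-205)*8],115.5);fit(f"slabR{th}",[x for x in R if x[0]>(253-205)*8],115.5)
# gap test: max brightness right of fence edge, and green-ish bed light between fence and slab at each end
for v in(188,190,193,196,200,204,208,211):
    r=g[int((v-120)*8)];print(v,[int(r[(u-205)*8+4]) for u in np.arange(218,227)])
E
```

```text
slot234 slope -0.0313 y600 143.2 n 53
slot242 slope -0.0262 y600 118.1 n 54
slot250 slope -0.0217 y600 93.2 n 54
slot258 slope -0.0333 y600 68.2 n 54
slot267 slope -0.0359 y600 43.2 n 54
slot275 slope -0.0259 y600 18.2 n 53
slabL100 slope -0.0181 y600 176.1 n 23
slabR100 slope -0.0118 y600 75.4 n 29
slabL115 slope -0.0138 y600 177.2 n 41
slabR115 slope -0.0119 y600 74.3 n 42
slabL130 slope -0.0175 y600 178.3 n 41
slabR130 slope -0.0075 y600 73.2 n 42
188 [155, 175, 179, 166, 135, 95, 73, 76, 85]
190 [163, 177, 177, 157, 121, 85, 70, 70, 74]
193 [162, 176, 176, 152, 111, 79, 73, 84, 99]
196 [164, 177, 176, 150, 108, 77, 68, 69, 71]
200 [161, 176, 175, 146, 101, 73, 76, 92, 104]
204 [167, 178, 175, 147, 101, 78, 84, 96, 95]
208 [166, 174, 169, 141, 98, 72, 70, 74, 74]
211 [142, 132, 129, 117, 90, 74, 82, 96, 102]
```

The checks disagree: the slots have a slope of about −0.029, while the slab edge shows about −0.012, which would mean a gap of up to 1.6 mm at the front corner. There is time to spare, so I'll touch and press the slab gently near its front end and then its rear end. That both measures and seats it.

servo_tool(
  motion=[
    [[58,-6,0,0,0,0,0],[58,-6,0,0,0,0,0],[58,-6,0,0,0,0,0],[58,-6,0,0,0,0,0],[58,-8,0,0,0,0,0]],
  ],
)

```text
time: 23.5
ee_pos: [567.9, 38.9, 222.5]
eef_rot: [2.218, 2.22, 0.005]
wrist_force: [0.7, -0.0, -0.1]
opening: -0.0
```

servo_tool(
  motion=[
    [[5,0,35,0,0,0,0],[0,0,35,0,0,0,0],[0,0,35,0,0,0,0],[0,0,15,0,0,0,0],[0,0,0,0,0,0,0]],
  ],
)

```text
time: 24.12
ee_pos: [568.5, 41.0, 101.7]
eef_rot: [2.22, 2.22, 0.002]
wrist_force: [0.5, -0.5, -0.1]
opening: 0.1
```

```bash
python3 -c "from h import *;log()"
```

```text
t 24.12 p [568.5  41.  101.7] R [[0.0, 1.0, -0.0], [0.0, -0.0, -1.0]] q [-2.000e-03  4.250e-01  1.687e+00 -1.000e-03  1.027e+00 -1.000e-03] F [ 0.5 -0.5 -0.1] op 0.1
```

servo_tool(
  motion=[
    [[6,0,0,0,0,0,0],[6,0,0,0,0,0,0],[6,0,0,0,0,0,0],[4,0,0,0,0,0,0],[1,0,0,0,0,0,0]],
  ],
)

```text
time: 24.75
ee_pos: [569.5, 63.5, 102.5]
eef_rot: [2.219, 2.218, 0.004]
wrist_force: [-1.0, 0.3, 0.3]
opening: 0.1
```

servo_tool(
  motion=[
    [[1,0,0,0,0,0,0],[0,0,0,0,0,0,0]],
  ],
)

```text
time: 25.0
ee_pos: [569.4, 64.1, 102.2]
eef_rot: [2.22, 2.217, 0.004]
wrist_force: [0.6, 0.1, -0.6]
opening: -0.1
```

servo_tool(
  motion=[
    [[1,0,0,0,0,0,0],[0,0,0,0,0,0,0]],
  ],
)

```text
time: 25.25
ee_pos: [569.4, 65.1, 102.2]
eef_rot: [2.22, 2.217, 0.004]
wrist_force: [-0.5, -0.2, 0.0]
opening: -0.1
```

servo_tool(
  motion=[
    [[1,0,0,0,0,0,0],[0,0,0,0,0,0,0]],
  ],
)

```text
time: 25.5
ee_pos: [569.5, 66.2, 102.3]
eef_rot: [2.22, 2.217, 0.004]
wrist_force: [-0.4, 0.4, 0.2]
opening: 0.2
```

servo_tool(
  motion=[
    [[0.5,0,0,0,0,0,0],[0,0,0,0,0,0,0]],
  ],
)

```text
time: 25.75
ee_pos: [569.5, 66.7, 102.3]
eef_rot: [2.22, 2.217, 0.004]
wrist_force: [-0.8, 0.3, 0.1]
opening: -0.3
```

servo_tool(
  motion=[
    [[0.5,0,0,0,0,0,0],[0,0,0,0,0,0,0]],
  ],
)

```text
time: 26.0
ee_pos: [569.5, 67.2, 102.3]
eef_rot: [2.22, 2.217, 0.004]
wrist_force: [-0.2, 0.0, 0.1]
opening: -0.4
```

servo_tool(
  motion=[
    [[0.5,0,0,0,0,0,0],[0,0,0,0,0,0,0]],
  ],
)

```text
time: 26.25
ee_pos: [569.4, 67.3, 102.3]
eef_rot: [2.219, 2.217, 0.003]
wrist_force: [-0.4, -1.7, 0.8]
opening: -0.0
```

servo_tool(
  motion=[
    [[0.5,0,0,0,0,0,0],[0,0,0,0,0,0,0]],
  ],
)

```text
time: 26.5
ee_pos: [569.2, 67.8, 102.3]
eef_rot: [2.22, 2.217, 0.003]
wrist_force: [-0.7, -2.4, 1.2]
opening: 0.1
```

servo_tool(
  motion=[
    [[0.5,0,0,0,0,0,0],[0,0,0,0,0,0,0]],
  ],
)

```text
time: 26.75
ee_pos: [569.1, 68.0, 102.3]
eef_rot: [2.219, 2.217, 0.002]
wrist_force: [-1.4, -5.7, 1.9]
opening: -0.0
```

servo_tool(
  motion=[
    [[0.5,0,0,0,0,0,0],[0,0,0,0,0,0,0]],
  ],
)

```text
time: 27.0
ee_pos: [569.1, 68.0, 102.3]
eef_rot: [2.219, 2.217, 0.001]
wrist_force: [-1.5, -6.4, 2.0]
opening: 0.0
```

servo_tool(
  motion=[
    [[0.5,0,0,0,0,0,0],[0,0,0,0,0,0,0]],
  ],
)

```text
time: 27.25
ee_pos: [569.1, 68.1, 102.3]
eef_rot: [2.218, 2.217, 0.0]
wrist_force: [-2.1, -8.4, 1.3]
opening: -0.0
```

servo_tool(
  motion=[
    [[0.5,0,0,0,0,0,0],[0,0,0,0,0,0,0]],
  ],
)

```text
time: 27.5
ee_pos: [569.1, 68.1, 102.3]
eef_rot: [2.218, 2.217, -0.001]
wrist_force: [-1.6, -9.0, 1.9]
opening: -0.2
```

The front end moved about 0.7 mm and is now firm. Next is the same check at the rear end.

servo_tool(
  motion=[
    [[-8,0,0,0,0,0,0],[-8,0,0,0,0,0,0],[0,32,0,0,0,0,0],[0,31,0,0,0,0,0],[0,0,0,0,0,0,0]],
  ],
)

```text
time: 28.12
ee_pos: [635.0, 54.1, 102.6]
eef_rot: [2.219, 2.216, 0.007]
wrist_force: [-0.4, 0.7, 0.3]
opening: 0.1
```

servo_tool(
  motion=[
    [[5,0,0,0,0,0,0],[4,0,0,0,0,0,0],[1,0,0,0,0,0,0],[0,0,0,0,0,0,0]],
  ],
)

```text
time: 28.62
ee_pos: [632.0, 64.4, 102.7]
eef_rot: [2.219, 2.218, 0.004]
wrist_force: [0.1, -0.0, -0.5]
opening: 0.2
```

servo_tool(
  motion=[
    [[1,0,0,0,0,0,0],[0,0,0,0,0,0,0]],
  ],
)

```text
time: 28.88
ee_pos: [632.5, 65.1, 102.6]
eef_rot: [2.22, 2.217, 0.004]
wrist_force: [-0.0, 0.5, -0.5]
opening: 0.2
```

servo_tool(
  motion=[
    [[1,0,0,0,0,0,0],[0,0,0,0,0,0,0]],
  ],
)

```text
time: 29.12
ee_pos: [632.5, 66.0, 102.6]
eef_rot: [2.22, 2.217, 0.004]
wrist_force: [0.2, -0.9, 0.5]
opening: -0.1
```

servo_tool(
  motion=[
    [[0.5,0,0,0,0,0,0],[0,0,0,0,0,0,0]],
  ],
)

```text
time: 29.38
ee_pos: [632.5, 66.1, 102.6]
eef_rot: [2.219, 2.217, 0.003]
wrist_force: [-0.5, -2.4, 0.5]
opening: 0.1
```

servo_tool(
  motion=[
    [[0.5,0,0,0,0,0,0],[0,0,0,0,0,0,0]],
  ],
)

```text
time: 29.62
ee_pos: [632.5, 66.1, 102.6]
eef_rot: [2.219, 2.217, 0.002]
wrist_force: [0.3, -6.2, 0.0]
opening: 0.0
```

servo_tool(
  motion=[
    [[0.7,0,0,0,0,0,0],[0,0,0,0,0,0,0]],
  ],
)

```text
time: 29.88
ee_pos: [632.5, 66.2, 102.6]
eef_rot: [2.218, 2.216, 0.001]
wrist_force: [-0.7, -7.1, 0.1]
opening: 0.2
```

servo_tool(
  motion=[
    [[0.7,0,0,0,0,0,0],[0,0,0,0,0,0,0]],
  ],
)

```text
time: 30.12
ee_pos: [632.5, 66.2, 102.6]
eef_rot: [2.218, 2.216, -0.0]
wrist_force: [-0.3, -8.5, 0.6]
opening: -0.2
```

The rear was firm at once at y = 66.1. Touch now gives a slab slope of (66.1−68.05)/63 = −0.031, which matches the slots at −0.029, so the slab is flush. I'll retreat and take a final look.

servo_tool(
  motion=[
    [[-5,0,0,0,0,0,0],[-15,0,0,0,0,0,0],[-25,-5,-20,0,0,0,0],[-40,-10,-40,0,0,0,0],[-40,-15,-40,0,0,0,0]],
  ],
)

```text
time: 30.75
ee_pos: [601.6, -57.4, 203.2]
eef_rot: [2.22, 2.219, 0.004]
wrist_force: [0.8, -0.9, -0.6]
opening: 0.0
```

servo_tool(
  motion=[
    [[-50,0,-30,0,0,0,0],[-50,0,-30,0,0,0,0],[-50,0,0,0,0,0,0],[-40,0,0,0,0,0,0],[0,0,0,0,0,0,0]],
  ],
)

```text
time: 31.38
ee_pos: [601.0, -249.7, 262.5]
eef_rot: [2.224, 2.212, 0.004]
wrist_force: [-0.4, 1.1, -0.6]
opening: 0.6
```

```bash
python3 - <<'E'
from h import *
import cv2
log()
t=snapshot("top");a=cv2.resize(t[110:300,130:430,::-1],(800,507),interpolation=2);cv2.imwrite("pics/s8.png",a)
E
```

```text
t 31.38 p [ 601.  -249.7  262.5] R [[0.01, 1.0, -0.0], [0.0, -0.0, -1.0]] q [-4.590e-01  3.910e-01  1.295e+00  1.000e-03  1.451e+00 -4.540e-01] F [-0.4  1.1 -0.6] op 0.6
```

View pics/s8.png

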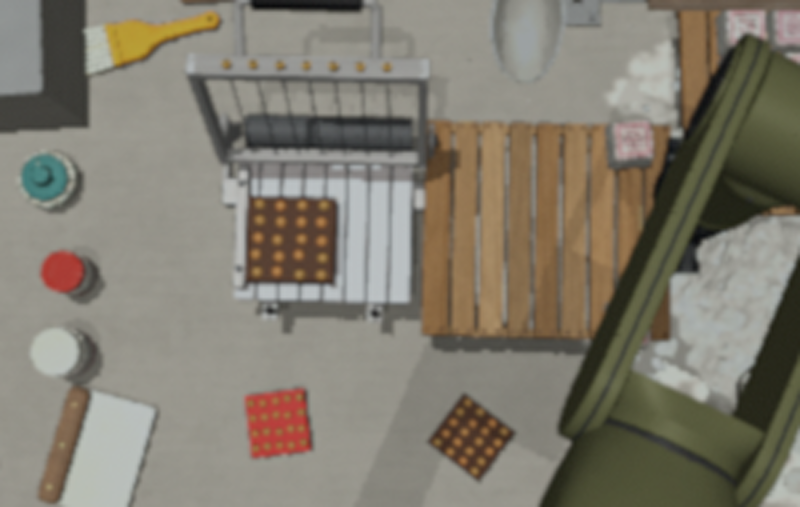

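The slab is at (245–335,198–285), flush along the fence strip at x ≈ 242. The frame is leaning back with its bar at (305,3), and the jars and rear cake are in place. The arm touches nothing, so I'm handing in.

```bash
python3 -c "from rig import *;print(job_done())"
```

```text
the job is handed in; nothing more can be done
None
```

The cutter is loaded and the job is handed in, with about 31 s of the 62 s used. No verdict was reported.

- **Frame:** I pushed the black bar up from below and in front with closed fingers, at roughly 0.3 rad/s and about 6 N or less. It went past its balance point and swung back by itself. It was still leaning on its stop in the last picture.
- **Slab:** I pushed the larger brown slab straight across the gap onto the bed with two fingers.
- **A check that disagreed:** after the first seating, the picture showed the slab about 0.017 rad off the bed slots. I pressed the front end and then the rear end gently, at 9 N or less. The front moved about 0.7 mm and became firm, and the rear was firm at once. By touch the slab edge then sloped −0.031, against −0.029 for the slots, so it sits flush along the fence.
- **Other objects:** the jars, rear rice cake, red slab and small brown slab had not moved when compared with the first picture. The front rice cake, both stamps and the cookie ring were hidden behind the arm in the last pictures, so their final positions are not confirmed. The front cake was seen in place midway, and wrist forces showed no unexpected contact.

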